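Scrape the wood chips off the carving board

ROBOT

A 6-joint arm with a two-finger parallel gripper is mounted at the origin on a cart in front of the work surface, level with it; the furniture and walls round the work are solid. World frame = base frame: x ahead of the robot, y to its left, z up, the work surface at z = 0. Lengths are in m, angles in rad, forces in N, time in s.
With the tool pointing down it reaches from about 0.325 to 0.875 m from the base axis. Payload 4.4 kg.
Tool frame: the origin (TCP) lies midway between the tips of the shut fingers; the grasp point (between the pads) lies 19 mm behind it; z points along the fingers, y is the direction in which the jaws open and shut (so a half turn about z gives the same grasp; the last joint's range is limited). The gripper opens to 85 mm and grips with 20 to 120 N. Pads are 22 mm wide; open, the fingers measure 114 mm over their backs; the gripper's body (76 mm by 85 mm) begins 54 mm behind the grasp point. The pads swing forward as they close: fully open they stand 13 mm farther back than shut.
Start: joints at [1.097, 0.207, 1.542, -0, 1.393, -0.15], TCP at [0.182, 0.545, 0.192] pointing down, gripper open.
Joint ranges: [-2.73, 2.73], [-0.86, 2.22], [0.23, 2.46], [-1.11, 4.25], [0.08, 2.63], [-2.82, 2.82]. Speed limits (rad/s): [2.79, 2.79, 3.14, 3.14, 3.14, 3.14].

INTERFACE

Orientations are given as a unit quaternion [w, x, y, z].
In Python, from bench import arm, cams gives the robot as it stands. The module is installed in compiled form; this text tells all that it offers.
- The arm moves only by the tool carry_out, never from a script. Its argument "increments" is a list of rows, each a list of 7 numbers: the shift along the tool's x, y, z in cm, then the turn, a rotation vector about the tool's x, y, z in degrees, then the finger opening in cm, from 0 to 8.54. In form: [[tx, ty, tz, wx, wy, wz, claw], ...]. A call has 1 to 10 rows; each row is the pose to reach, as a shift and turn from the pose measured when the call began, along the tool's axes at that moment; what a row does not reach only later rows make up. A row lasts 1/8 s, in which the tool goes at most 62.5 mm and 10.7 degrees, less where a joint would pass 70% of its speed; a pose out of reach is approached as far as the arm can. A call with a gripper value outside its range is refused whole. The fingers move at their own pace and stop on an object; the grip force is fixed at half the most. Time passes only in rows, so rows that repeat a pose let the fingers close. It gives the time, the measured TCP pose, the force and the opening at its end, in the units of the state.
- arm.get_obs(): the state, without advancing time (a new reading comes with each control period).
- cams.grab_frame(name): name is "scene" or "top"; returns the picture (420x560x3 uint8, red, green, blue); there is no depth.
- cams.get_calibration(name): a dict with "fx", "fy", "cx", "cy" (pixels), "cam_to_world" (4x4, takes a point from camera to world coordinates). Camera axes: x right, y down, z forward; pixel columns grow to the right and rows downward; lengths in m; the calibration is good to about 2 mm. A picture is of the moment at which its call begins. get_calibration takes no time and is no camera call.
- arm.sign_off(): hands the job in, once; it reports no verdict.
The state is a dict: "time_s": time; "joints": joint angles; "qd": joint speeds; "joint_efforts": joint torques, N m; "tcp_pos": TCP position; "eef_rot": TCP orientation; "ft_force": force on the tool from outside, world axes, zero at the start; "ft_torque": the same for the moment, N m; "finger_gap": finger opening in m.
Only numpy, scipy, OpenCV 4.12 (cv2) and the standard library are available. Lean on these libraries where they do the work, as an engineer would, in place of code of your own. Each camera call takes 0.05 s, during which the arm holds its last target.

TASK

Two wood chips are left on the slate-blue top of the carving board. Take the rubber-soled wooden scraper block, set its sole down on the board behind the chips and wipe both of them off into the board's trough, without touching the chips with the gripper. Then stand the block upright on the table again where you found it.

Things in the scene. Friction and masses are not known exactly. Their poses are not given: they have to be found in the camera images.
- scraper_block: Loose brown wooden block, about 160 g, upright on a black rubber sole, right of the board on the table, x axis turned 12 deg right to 52 deg left of world x. Origin: centre of sole's underside, z up. Foot 130 mm (x) by 30 (y), z 0 to 31 mm; on it a centred grip rail 90 (x) by 22 mm (y), z 31 to 75, gripped with fingers closing along y. Both sides alike. Not the beech-handled scraper knife.
- board: Fixed carving board, slate-blue rimless top 150 mm (x) by 160 (y), at z = 30 mm. Origin: on the table under the top's centre, z up. A trough adjoins its +y end (the left, seen from the robot; board turned 10 deg right to 38 deg left): inside y 80 to 140, x -69 to 69, floor z 4 mm, brown walls 6 mm thick, 24 mm high. Wiping along +y drops chips over that end.
- chip_a: Loose pale wood chip, 22 mm (x) by 14 (y), 7 mm thick, one end curled up to 10 mm; 10 g. Origin: near the centre of its underside. Starts on the slate-blue top at x -35 to -17, y -10 to 40 mm in the board's frame, turned anyhow.
- chip_b: The other chip, same as chip_a; starts on the slate-blue top at x 17 to 35, y -10 to 40 mm in the board's frame, turned anyhow.

How it is judged:
By the outcome, as a careful person would: the job done as asked, in the order asked, and still so for the second after the job is handed in, with the robot touching nothing.
It also fails if it takes over 43 s, if anything falls off the work surface, if the arm or the gripper's body presses on something with over 40 N, if the wrist force passes 120 N, or if a joint passes its speed limit or range.

## Working session

There is one attempt and no reset: what is moved stays moved. The work goes in short steps, Python scripts to look and compute and a tool call to move; the robot and the scene stay as the last step left them, time stands still between calls to the robot, and variables do not carry over. Pictures are saved under pics/ and viewed, and the job is handed in when it is done.

Besides the shell and the picture viewer there is one more tool, called after ">>>" by a JSON object that holds its "name" and its "arguments". carry_out: Moves the arm, as the interface text tells. Its arguments: {"type":"object","properties":{"increments":{"type":"array","items":{"type":"array","items":{"type":"number"}}}},"required":["increments"]}

```bash
mkdir -p pics; python3 - <<'E'
from bench import arm,cams
import cv2,numpy as np
for n in ["scene","top"]:
    im=cams.grab_frame(n); cv2.imwrite(f"pics/{n}0.png",im[:,:,::-1]); 
    c=cams.get_calibration(n); print(n,c["fx"],c["fy"],c["cx"],c["cy"]);print(np.round(c["cam_to_world"],4))
print(arm.get_obs())
E
```

```text
scene 482.41681540964544 482.41681540964544 283.6657594913187 201.1098095555569
[[ 0.816  -0.3246  0.4784  0.1135]
 [-0.578  -0.4461  0.6833 -0.8369]
 [-0.0084 -0.8341 -0.5516  0.5731]
 [ 0.      0.      0.      1.    ]]
top 510.01216010067856 510.01216010067856 283.6881730314764 212.09652393381919
[[-0.0259 -0.9942  0.1046  0.4548]
 [-0.9993  0.0286  0.0246 -0.2164]
 [-0.0275 -0.1039 -0.9942  0.9283]
 [ 0.      0.      0.      1.    ]]
{'time_s': 0.1, 'joints': array([ 1.09749136e+00,  2.07378337e-01,  1.54281853e+00,  1.26698023e-05,
        1.39349862e+00, -1.50507455e-01]), 'qd': array([-0.00039074, -0.00269507, -0.00497105,  0.00165191,  0.00031441,
       -0.00050543]), 'joint_efforts': array([-6.78645374e-04, -3.84092617e+01, -2.92548662e+01, -1.76973340e-04,
        4.83198470e-03, -1.38970768e-05]), 'tcp_pos': array([0.18205948, 0.54460933, 0.1914137 ]), 'eef_rot': array([-3.28584762e-04,  1.60699960e-01,  9.87002744e-01, -9.98770867e-04]), 'ft_force': array([0.4605639 , 0.19079593, 0.83535124]), 'ft_torque': array([-3.14797134e-05,  4.33570083e-03, -2.38903679e-03]), 'finger_gap': 0.08526800325180307}
```

View pics/scene0.png

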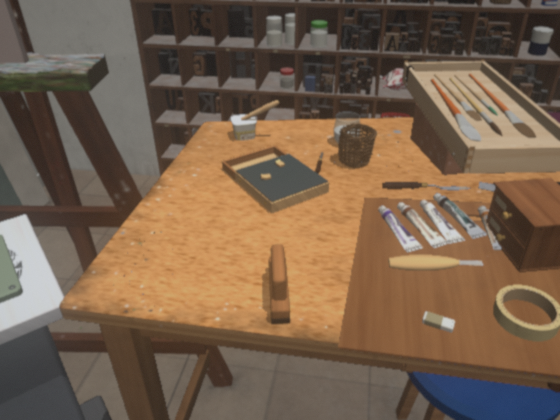

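View pics/top0.png

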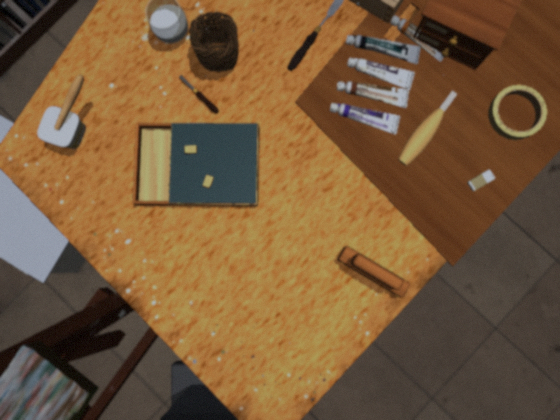

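The top view shows the board top at about cols 170–258, rows 123–206, with its trough to the left at 135–170. The chips are at (190,149) and (208,181), and the block is around (372,271). Next I'll measure these.

```bash
cat > h.py <<'E'
import numpy as np,cv2
from bench import arm,cams
def ray(n,uv,z):
    c=cams.get_calibration(n);T=np.array(c["cam_to_world"])
    uv=np.atleast_2d(np.array(uv,float))
    d=np.c_[(uv[:,0]-c["cx"])/c["fx"],(uv[:,1]-c["cy"])/c["fy"],np.ones(len(uv))]@T[:3,:3].T
    o=T[:3,3]; return o+d*((z-o[2])/d[:,2])[:,None]
def proj(n,P):
    c=cams.get_calibration(n);T=np.array(c["cam_to_world"])
    q=(np.atleast_2d(P)-T[:3,3])@T[:3,:3]
    return np.c_[c["fx"]*q[:,0]/q[:,2]+c["cx"],c["fy"]*q[:,1]/q[:,2]+c["cy"]]
E
python3 - <<'E'
from h import *
im=cv2.imread("pics/top0.png")
hsv=cv2.cvtColor(im,cv2.COLOR_BGR2HSV)
def blob(m,roi):
    z=np.zeros_like(m);x0,y0,x1,y1=roi;z[y0:y1,x0:x1]=m[y0:y1,x0:x1]
    cs,_=cv2.findContours(z,cv2.RETR_EXTERNAL,cv2.CHAIN_APPROX_NONE);return sorted(cs,key=cv2.contourArea)[::-1]
print("hsv",hsv[165,230],hsv[149,190],hsv[270,372],hsv[256,342],hsv[300,330])
m=cv2.inRange(hsv,(85,30,0),(115,255,120))
c=blob(m,(130,110,270,215))[0]
r=cv2.minAreaRect(c);b=cv2.boxPoints(r);print("board",r);w=ray("top",b,.03);print(w.round(4))
cw=w.mean(0);print("centre",cw)
for i in range(4): e=w[(i+1)%4]-w[i];print(np.linalg.norm(e),np.degrees(np.arctan2(e[1],e[0])))
m=cv2.inRange(hsv,(10,50,110),(35,255,255))
for c in blob(m,(176,128,254,202))[:2]:
    r=cv2.minAreaRect(c);print("chip",r,ray("top",r[0],.037).round(4))
a=cv2.resize(im[110:215,125:270],None,fx=5,fy=5,interpolation=2)
cv2.imwrite("pics/c1.png",a)
a=cv2.resize(im[235:310,325:420],None,fx=8,fy=8,interpolation=2)
cv2.imwrite("pics/c2.png",a)
a=cv2.imread("pics/scene0.png");a=cv2.resize(a[235:330,240:320],None,fx=6,fy=6,interpolation=2)
cv2.imwrite("pics/c3.png",a)
E
```

```text
hsv [97 78 75] [ 24 103 174] [ 13 172 153] [ 13 179 128] [ 18 154 176]
board ((212.80859375, 162.86788940429688), (84.73091125488281, 77.6028060913086), 0.9240452647209167)
[[ 0.5751  0.0088  0.03  ]
 [ 0.7171  0.0061  0.03  ]
 [ 0.7094 -0.1479  0.03  ]
 [ 0.5682 -0.1428  0.03  ]]
centre [ 0.64246989 -0.06894598  0.03      ]
0.14198879426565297 -1.066873518749651
0.15418644865596878 -92.86846380636636
0.1412389658880802 177.93950705632867
0.15171577048348656 87.39350860976975
chip ((207.60000610351562, 180.70001220703125), (7.905693531036377, 11.700427055358887), 18.43494987487793) [[ 0.6085 -0.0606  0.037 ]]
chip ((190.0, 148.5), (7.0, 12.0), 90.0) [[ 0.6679 -0.0296  0.037 ]]
```

View pics/c1.png

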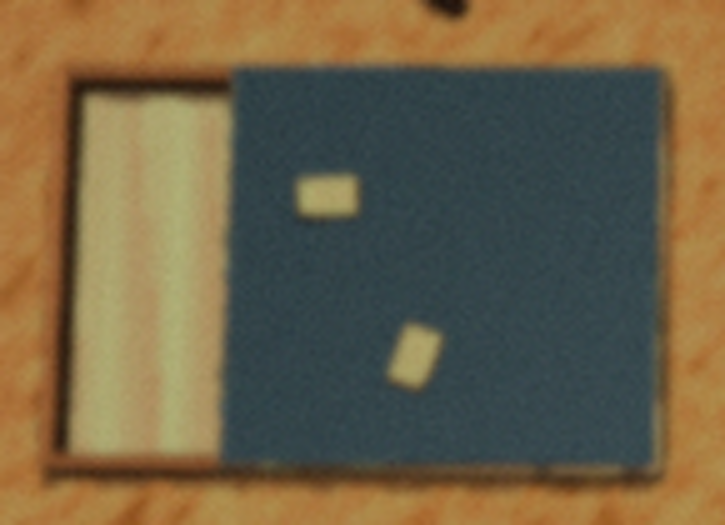

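View pics/c2.png

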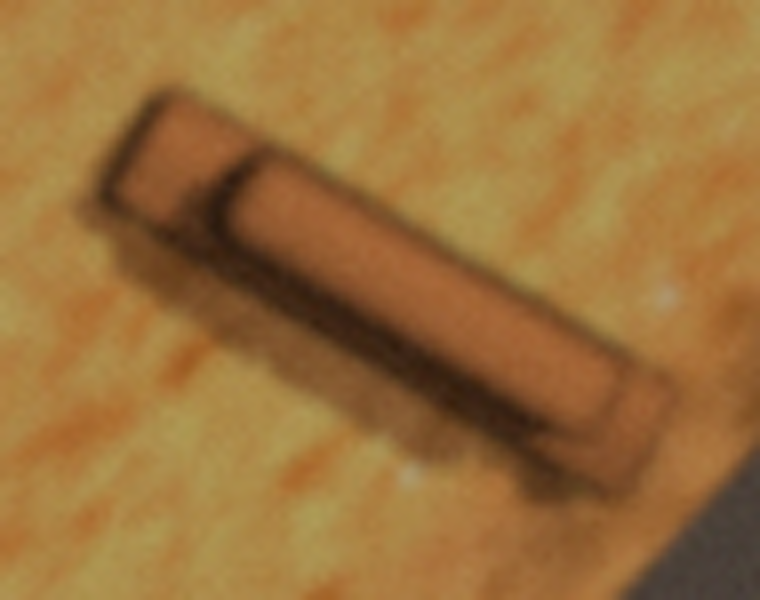

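View pics/c3.png

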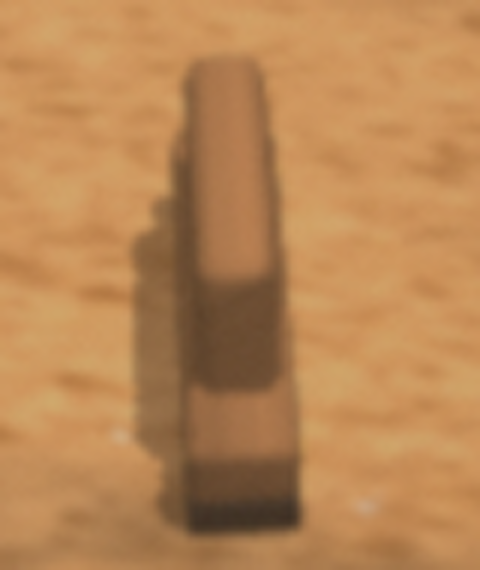

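The crops show the board-top corners at (233,68), (663,68), (655,465) and (222,463) in c1. In c2 the block's rail and foot top are clear, and its left end points toward the upper left.

```bash
python3 - <<'E'
from h import *
un=lambda p,s,o:(np.array(p,float)+.5)/s-.5+np.array(o)
B=ray("top",un([(233,68),(663,68),(655,465),(222,463)],5,(125,110)),.03)
print(B.round(4))
def ang(a,b): d=b-a;return np.degrees(np.arctan2(d[1],d[0])),np.linalg.norm(d)
# +y edge: 0-3 ; order TL(+y,+x) TR(-y,+x) BR(-y,-x) BL(+y,-x)
print("y-axis",ang(B[1],B[0]),ang(B[2],B[3]),"x-axis",ang(B[3],B[0]),ang(B[2],B[1]))
print("centre",B.mean(0))
F=ray("top",un([(170,88),(672,380),(628,497),(104,195)],8,(325,235)),.031)
R=ray("top",un([(255,150),(630,370),(590,440),(222,222)],8,(325,235)),.075)
for n,q in (("foot",F),("rail",R)):
    print(n,q.mean(0).round(4),ang(q[1],q[0]),ang(q[2],q[3]),ang(q[2],q[1]),ang(q[3],q[0]))
    print(q.round(4))
# scene view rail top: corners c3
S=ray("scene",un([(195,58),(258,58),(278,280),(198,280)],6,(240,235)),.075)
print("sc rail",S.mean(0),ang(S[3],S[0]),ang(S[2],S[1]))
s=ray("scene",un([(188,530),(300,528)],6,(240,235)),0);print("sole near edge",s,ang(s[0],s[1]))
E
```

```text
[[ 0.7174  0.0059  0.03  ]
 [ 0.7122 -0.1505  0.03  ]
 [ 0.5677 -0.1447  0.03  ]
 [ 0.573   0.0102  0.03  ]]
y-axis (np.float64(88.07044402450241), np.float64(0.1564535147001107)) (np.float64(88.05718404757174), np.float64(0.15500599137117543)) x-axis (np.float64(-1.7282844869153884), np.float64(0.14452430565836374)) (np.float64(-2.3020529313291034), np.float64(0.14456234210070676))
centre [ 0.64258841 -0.06975128  0.03      ]
foot [ 0.4422 -0.348   0.031 ] (np.float64(58.06369988523574), np.float64(0.12486026380460888)) (np.float64(58.42935391578094), np.float64(0.12970099850495762)) (np.float64(-23.391317630985267), np.float64(0.027018702131187195)) (np.float64(-33.64863526926507), np.float64(0.02755881667826537))
[[ 0.4872 -0.3015  0.031 ]
 [ 0.4211 -0.4074  0.031 ]
 [ 0.3963 -0.3967  0.031 ]
 [ 0.4642 -0.2862  0.031 ]]
rail [ 0.4414 -0.3479  0.075 ] (np.float64(57.85934589276999), np.float64(0.08876451654009017)) (np.float64(57.69797715483523), np.float64(0.08718098626988222)) (np.float64(-32.31297148585059), np.float64(0.016643615864389453)) (np.float64(-26.79692580675462), np.float64(0.016469581282431117))
[[ 0.4723 -0.3144  0.075 ]
 [ 0.425  -0.3896  0.075 ]
 [ 0.411  -0.3807  0.075 ]
 [ 0.4576 -0.307   0.075 ]]
sc rail [ 0.43851531 -0.35614243  0.075     ] (np.float64(56.31906716948293), np.float64(0.08848791376904507)) (np.float64(58.02113475003873), np.float64(0.08859995335890446))
sole near edge [[ 0.39547404 -0.39617837  0.        ]
 [ 0.41949244 -0.41262903  0.        ]] (np.float64(-34.407983867428236), np.float64(0.029111987070417712))
```

```bash
cat >> h.py <<'E'
from scipy.spatial.transform import Rotation as Ro
def down(psi):
    p=np.radians(psi);x=[np.cos(p),np.sin(p),0];y=[np.sin(p),-np.cos(p),0]
    return Ro.from_matrix(np.array([x,y,[0,0,-1]]).T)
def cur():
    o=arm.get_obs();q=o["eef_rot"];return np.array(o["tcp_pos"]),Ro.from_quat([q[1],q[2],q[3],q[0]]),o
def row(pos,psi):
    p,R,o=cur()
    t=R.inv().apply(np.array(pos)-p)*100; w=(R.inv()*down(psi)).as_rotvec(degrees=True)
    print(np.round(t,2),np.round(w,1))
def st():
    p,R,o=cur();x=R.as_matrix()
    print("t",round(o["time_s"],2),"tcp",p.round(4),"psi",np.degrees(np.arctan2(x[1,0],x[0,0])).round(2),"z",x[:,2].round(4),"F",np.round(o["ft_force"],1),"gap",round(o["finger_gap"],4),"j",np.round(o["joints"],2))
E
python3 - <<'E'
from h import *
st();row((.46,.2,.22),110);row((.4418,-.3488,.20),57.5);row((.4418,-.3488,.12),57.5)
E
```

```text
t 0.1 tcp [0.1821 0.5446 0.1914] psi 161.5 z [-0.001  -0.0019 -1.    ] F [0.5 0.2 0.8] gap 0.0853 j [ 1.1   0.21  1.54  0.    1.39 -0.15]
[-37.29 -23.87  -2.82] [-0.1  0.  51.5]
[-52.97 -76.49  -0.72] [-1.00e-01  1.00e-01  1.04e+02]
[-52.98 -76.47   7.28] [-1.00e-01  1.00e-01  1.04e+02]
```

>>> {"name": "carry_out", "arguments": {"increments": [[-37.3,-23.9,-2.8,0,0,51.5,8.5],[-37.3,-23.9,-2.8,0,0,51.5,8.5],[-37.3,-23.9,-2.8,0,0,51.5,8.5],[-37.3,-23.9,-2.8,0,0,51.5,8.5],[-37.3,-23.9,-2.8,0,0,51.5,8.5],[-37.3,-23.9,-2.8,0,0,51.5,8.5],[-37.3,-23.9,-2.8,0,0,51.5,8.5],[-53,-76.5,-0.7,0,0,104,8.5],[-53,-76.5,-0.7,0,0,104,8.5],[-53,-76.5,-0.7,0,0,104,8.5]]}}

```text
time_s: 1.35
tcp_pos: [0.4506, 0.0156, 0.2123]
eef_rot: [0.0, 0.78, 0.625, -0.001]
ft_force: [0.9, 0.0, 0.4]
finger_gap: 0.085
```

```bash
python3 - <<'E'
from h import *
st();row((.4418,-.3488,.12),57.5)
E
```

```text
t 1.35 tcp [0.4506 0.0156 0.2123] psi 77.43 z [-0.0013 -0.0019 -1.    ] F [0.9 0.  0.4] gap 0.085 j [-0.16 -0.08  1.8  -0.    1.42  0.06]
[-35.74   7.08   9.3 ] [-0.   0.1 19.9]
```

>>> {"name": "carry_out", "arguments": {"increments": [[-35.7,7.1,2,0,0,20,8.5],[-35.7,7.1,2,0,0,20,8.5],[-35.7,7.1,2,0,0,20,8.5],[-35.7,7.1,2,0,0,20,8.5],[-35.7,7.1,2,0,0,20,8.5],[-35.7,7.1,2,0,0,20,8.5],[-35.7,7.1,9.3,0,0,20,8.5],[-35.7,7.1,9.3,0,0,20,8.5],[-35.7,7.1,9.3,0,0,20,8.5],[-35.7,7.1,9.3,0,0,20,8.5]]}}

```text
time_s: 2.6
tcp_pos: [0.4436, -0.349, 0.1225]
eef_rot: [0.002, 0.877, 0.481, -0.0]
ft_force: [0.2, -0.3, 1.4]
finger_gap: 0.0847
```

```bash
python3 - <<'E'
from h import *
st();row((.4418,-.3488,.04),57.5)
for n in ["scene","top"]:
    im=cams.grab_frame(n)
    print(proj(n,[.4418,-.3488,.075]))
    a=im[200:340,200:400] if n=="scene" else im[210:350,290:490]
    cv2.imwrite(f"pics/{n}1.png",cv2.resize(a,None,fx=3.5,fy=3.5,interpolation=2)[:,:,::-1])
E
```

```text
t 2.6 tcp [ 0.4436 -0.349   0.1225] psi 57.5 z [ 0.0015 -0.0049 -1.    ] F [ 0.2 -0.3  1.4] gap 0.0847 j [-0.82  0.25  1.64 -0.    1.25 -0.25]
[-0.05 -0.2   8.25] [0.2 0.2 0. ]
[[277.30505915 258.59089657]]
[[378.02351639 271.21415894]]
```

View pics/scene1.png

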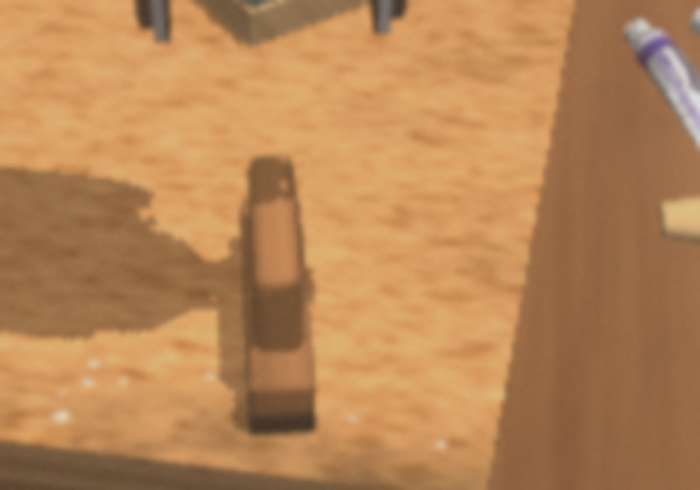

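View pics/top1.png

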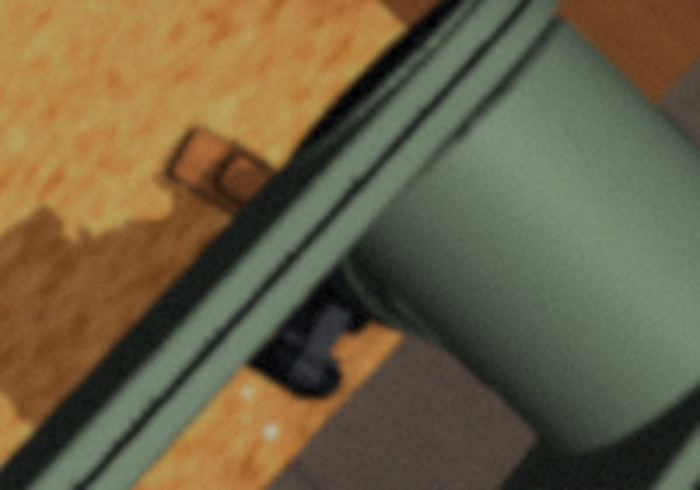

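The scene view shows the open fingertips at (160,38) and (385,30) in the crop, evenly on either side of the block at about col 272. The gripper is aligned, so I'll descend and close.

>>> {"name": "carry_out", "arguments": {"increments": [[0,-0.2,3,0,0,0,8.5],[0,-0.2,6,0,0,0,8.5],[0,-0.2,7.5,0.2,0.2,0,8.5],[0,-0.2,8.2,0.2,0.2,0,8.5],[0,-0.2,8.2,0.2,0.2,0,8.5],[0,-0.2,8.2,0.2,0.2,0,8.5],[0,-0.2,8.2,0.2,0.2,0,5],[0,-0.2,8.2,0.2,0.2,0,4],[0,-0.2,8.2,0.2,0.2,0,3.5],[0,-0.2,8.2,0.2,0.2,0,3]]}}

```text
time_s: 3.95
tcp_pos: [0.4421, -0.3485, 0.0406]
eef_rot: [0.0, 0.877, 0.481, 0.0]
ft_force: [0.1, 0.3, -0.0]
finger_gap: 0.0299
```

```bash
python3 - <<'E'
from h import *
st()
E
```

```text
t 3.95 tcp [ 0.4421 -0.3485  0.0406] psi 57.5 z [ 8.e-04 -4.e-04 -1.e+00] F [ 0.1  0.3 -0. ] gap 0.0299 j [-0.82  0.35  1.7   0.    1.09 -0.25]
```

>>> {"name": "carry_out", "arguments": {"increments": [[0,0,0,0,0,0,2.5],[0,0,0,0,0,0,1],[0,0,0,0,0,0,0],[0,0,0,0,0,0,0],[0,0,0,0,0,0,0]]}}

```text
time_s: 4.58
tcp_pos: [0.4421, -0.3485, 0.0406]
eef_rot: [0.0, 0.877, 0.481, 0.0]
ft_force: [-0.9, 0.2, -0.2]
finger_gap: -0.0001
```

```bash
python3 - <<'E'
from h import *
st()
im=cams.grab_frame("scene"); cv2.imwrite("pics/s2.png",cv2.resize(im[200:340,200:400],None,fx=3.5,fy=3.5,interpolation=2)[:,:,::-1])
E
```

```text
t 4.58 tcp [ 0.4421 -0.3485  0.0406] psi 57.5 z [ 8.e-04 -4.e-04 -1.e+00] F [-0.9  0.2 -0.2] gap -0.0001 j [-0.82  0.35  1.7   0.    1.09 -0.25]
```

View pics/s2.png

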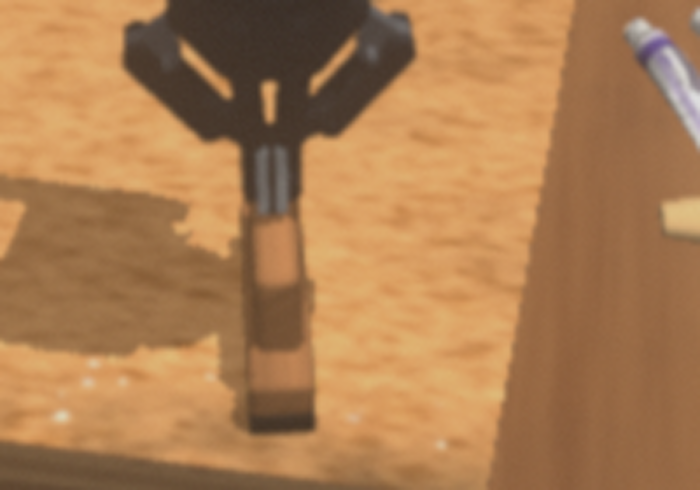

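The fingers shut fully (gap 0) with no rail between them. In the picture the tips end at about (272,215) in the crop, over the rail. I need to find out where the tips really are.

```bash
python3 - <<'E'
from h import *
print(proj("scene",[[.4436,-.349,.1355],[.4421,-.3485,.0406],[.4421,-.3485,.075],[.442,-.3485,.0]]))
print("tips if z=", [ (z,ray("scene",[277.7,261.4],z).round(3)[0]) for z in (.04,.06,.075)])
# expected open tips, y dir
y=down(57.5).as_matrix()[:,1]
print(proj("scene",[np.array([.4436,-.349,.1355])+s*.0425*y for s in(-1,1)]))
a=cams.grab_frame("scene");cv2.imwrite("pics/s3.png",cv2.resize(a[100:340,180:400],None,fx=2.5,fy=2.5,interpolation=2)[:,:,::-1])
a=cams.grab_frame("top");cv2.imwrite("pics/t3.png",a[:,:,::-1])
E
```

```text
[[277.73104135 227.60131902]
 [277.68280992 274.67345376]
 [277.35293228 258.41907003]
 [278.00307355 292.89886538]]
tips if z= [(0.04, array([ 0.461, -0.321,  0.04 ])), (0.06, array([ 0.448, -0.34 ,  0.06 ])), (0.075, array([ 0.438, -0.355,  0.075]))]
[[249.71109806 228.61209125]
 [305.63318313 226.59479628]]
```

View pics/s3.png

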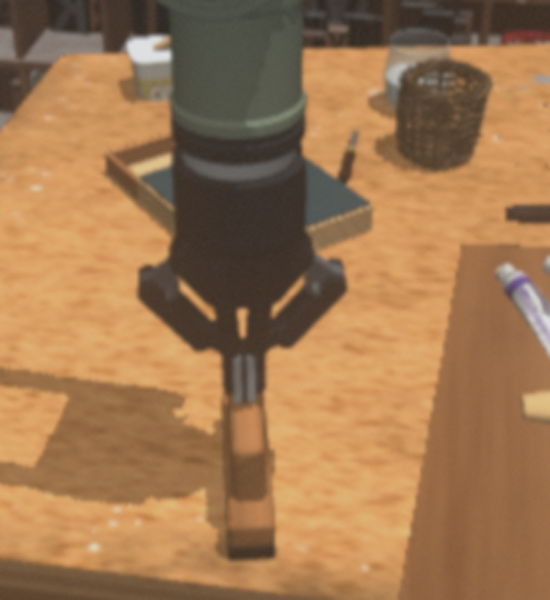

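View pics/t3.png

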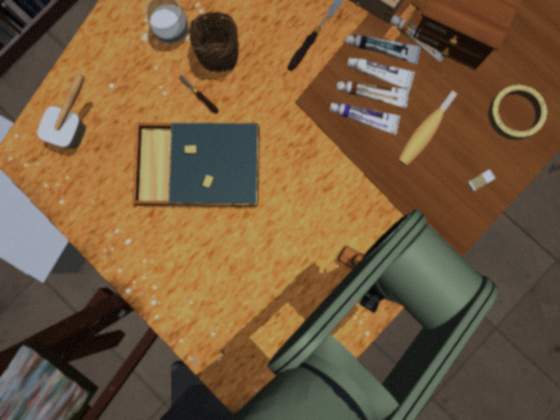

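In the scene view both the open and the shut tips sit about 35 mm higher than the TCP reading implies, so the fingers closed just above the rail. I'll open, lower a little and check again.

>>> {"name": "carry_out", "arguments": {"increments": [[0,0,-1,0,0,0,8.5],[0,0,-1,0,0,0,8.5],[0,0,-1,0,0,0,8.5],[0,0,-1,0,0,0,8.5],[0,0,0,0,0,0,8.5],[0,0,0,0,0,0,8.5],[0,0,1,0,0,0,8.5],[0,0,1.5,0,0,0,8.5],[0,0,1.5,0,0,0,8.5],[0,0,1.5,0,0,0,8.5]]}}

```text
time_s: 5.98
tcp_pos: [0.4423, -0.3486, 0.0257]
eef_rot: [0.0, 0.877, 0.481, 0.0]
ft_force: [1.2, 0.6, -0.2]
finger_gap: 0.0848
```

```bash
python3 - <<'E'
from h import *
st()
a=cams.grab_frame("scene");cv2.imwrite("pics/s4.png",cv2.resize(a[180:330,210:370],None,fx=3.75,fy=3.75,interpolation=2)[:,:,::-1])
E
```

```text
t 5.97 tcp [ 0.4423 -0.3486  0.0257] psi 57.5 z [ 1.e-03 -6.e-04 -1.e+00] F [ 1.2  0.6 -0.2] gap 0.0848 j [-0.82  0.37  1.71  0.    1.06 -0.25]
```

View pics/s4.png

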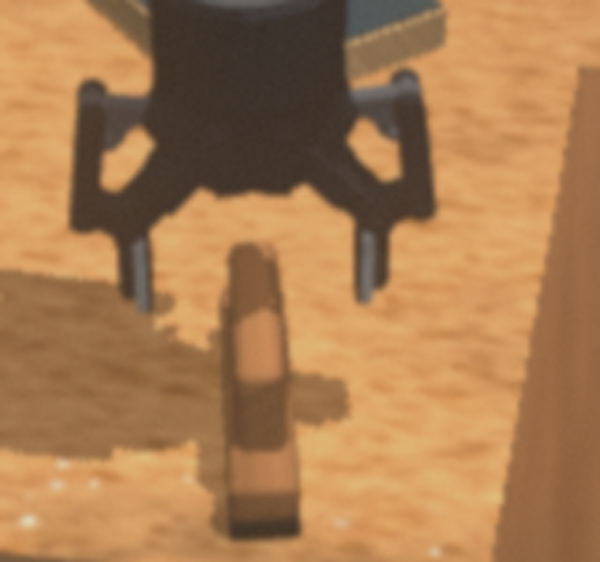

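```bash
python3 - <<'E'
from h import *
un=lambda p,s,o:(np.array(p,float)+.5)/s-.5+np.array(o)
top=ray("top",un([(590,440)],8,(325,235)),.075)[0]; sh=ray("top",un([(445,462)],8,(325,235)),0)[0]
L=sh-top;print("light",top,sh,L/.075)
s=ray("scene",un([(343,395)],3.75,(210,180)),0)[0];print("shadow",s)
T=np.array(cams.get_calibration("scene")["cam_to_world"])[:3,3]
for nm,px in(("R",(362,302)),("L",(145,312))):
    q=ray("scene",un([px],3.75,(210,180)),0)[0]
    print(nm,[ (z,(T+(q-T)*(T[2]-z)/T[2]).round(3)) for z in(.02,.04,.06,.08,.1)])
print("shadow->tip",[ (z,(s-L*z/.075).round(3)) for z in(.02,.04,.06,.08,.1)])
y=down(57.5).as_matrix();c=np.array([.4423,-.3486,.039])
print("expected tips (near face)",c-.011*y[:,0]+.0425*y[:,1],c-.011*y[:,0]-.0425*y[:,1])
E
```

```text
light [ 0.41096219 -0.38069003  0.075     ] [ 0.40303224 -0.36260348  0.        ] [-0.10573265  0.24115398 -1.        ]
shadow [ 0.48479352 -0.35589707  0.        ]
R [(0.02, array([ 0.517, -0.328,  0.02 ])), (0.04, array([ 0.502, -0.346,  0.04 ])), (0.06, array([ 0.487, -0.365,  0.06 ])), (0.08, array([ 0.473, -0.383,  0.08 ])), (0.1, array([ 0.458, -0.402,  0.1  ]))]
L [(0.02, array([ 0.431, -0.275,  0.02 ])), (0.04, array([ 0.419, -0.295,  0.04 ])), (0.06, array([ 0.408, -0.315,  0.06 ])), (0.08, array([ 0.396, -0.336,  0.08 ])), (0.1, array([ 0.385, -0.356,  0.1  ]))]
shadow->tip [(0.02, array([ 0.487, -0.361,  0.02 ])), (0.04, array([ 0.489, -0.366,  0.04 ])), (0.06, array([ 0.491, -0.37 ,  0.06 ])), (0.08, array([ 0.493, -0.375,  0.08 ])), (0.1, array([ 0.495, -0.38 ,  0.1  ]))]
expected tips (near face) [ 0.47223384 -0.38071254  0.039     ] [ 0.40054557 -0.33504207  0.039     ]
```

>>> {"name": "carry_out", "arguments": {"increments": [[0,0,0.8,0,0,0,8.5],[0,0,1.6,0,0,0,8.5],[0,0,2.4,0,0,0,8.5],[0,0,2.4,0,0,0,8.5],[0,0,2.4,0,0,0,8.5]]}}

```text
time_s: 6.65
tcp_pos: [0.4424, -0.3488, 0.0018]
eef_rot: [0.001, 0.877, 0.481, 0.0]
ft_force: [0.1, 0.4, 0.2]
finger_gap: 0.0853
```

```bash
python3 - <<'E'
from h import *
st()
a=cams.grab_frame("scene");cv2.imwrite("pics/s5.png",cv2.resize(a[180:330,210:370],None,fx=3.75,fy=3.75,interpolation=2)[:,:,::-1])
E
```

```text
t 6.65 tcp [ 0.4424 -0.3488  0.0018] psi 57.5 z [ 1.1e-03 -7.0e-04 -1.0e+00] F [0.1 0.4 0.2] gap 0.0853 j [-0.82  0.41  1.72  0.    1.01 -0.25]
```

View pics/s5.png

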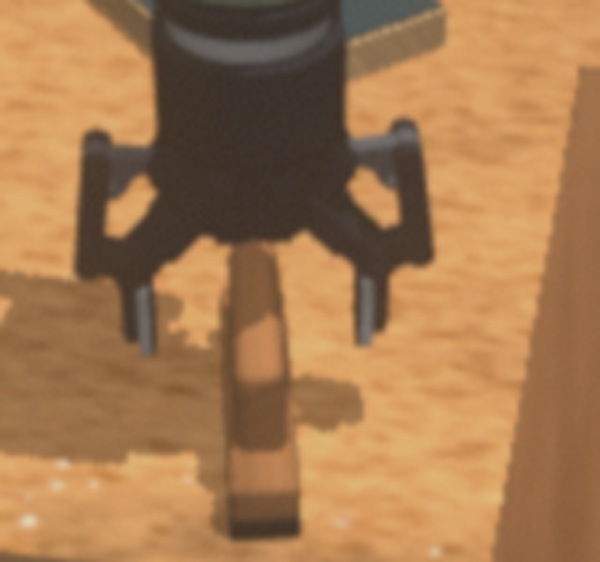

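The tips have come down alongside the rail (crop rows ~345–350, cols 148 and 365) with no contact. Closing.

>>> {"name": "carry_out", "arguments": {"increments": [[0,0,0,0,0,0,5],[0,0,0,0,0,0,4],[0,0,0,0,0,0,3.5],[0,0,0,0,0,0,3],[0,0,0,0,0,0,2.5],[0,0,0,0,0,0,2],[0,0,0,0,0,0,0],[0,0,0,0,0,0,0],[0,0,0,0,0,0,0]]}}

```text
time_s: 7.82
tcp_pos: [0.4427, -0.3491, 0.0022]
eef_rot: [0.001, 0.877, 0.481, 0.0]
ft_force: [0.6, 0.0, 0.6]
finger_gap: 0.0209
```

```bash
python3 - <<'E'
from h import *
st()
a=cams.grab_frame("scene");cv2.imwrite("pics/s6.png",cv2.resize(a[180:330,210:370],None,fx=3.75,fy=3.75,interpolation=2)[:,:,::-1])
E
```

```text
t 7.83 tcp [ 0.4427 -0.3491  0.0022] psi 57.5 z [ 0.0018 -0.0014 -1.    ] F [0.6 0.  0.6] gap 0.0209 j [-0.82  0.41  1.72  0.    1.01 -0.25]
```

View pics/s6.png

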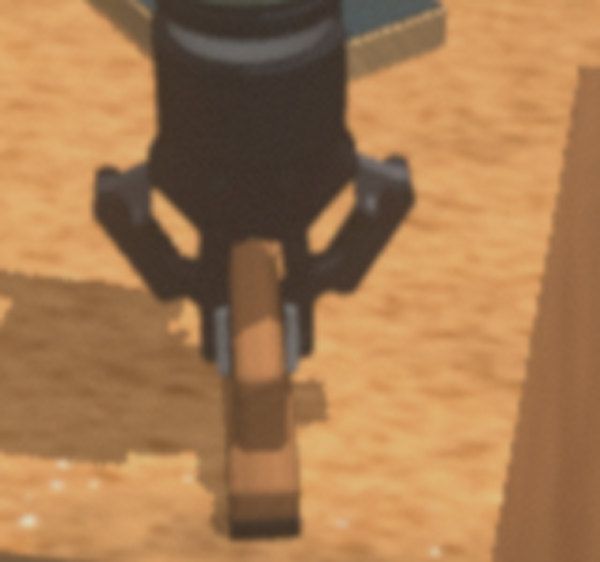

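Gripped: gap 20.9 mm, pads on both sides of the rail. Now to lift and compute the transfer.

```bash
python3 - <<'E'
from h import *
row((.4427,-.3491,.092),57.5);row((.6412,-.1098,.092),-2)
E
```

```text
[-0.    0.02 -8.99] [ 0.1  0.  -0. ]
[30.85  3.9  -8.99] [ 0.1 -0.1 59.5]
```

>>> {"name": "carry_out", "arguments": {"increments": [[0,0,-1,0,0,0,0],[0,0,-3,0,0,0,0],[0,0,-5,0,0,0,0],[0,0,-7,0,0,0,0],[0,0,-9,0,0,0,0],[0,0,-9,0,0,0,0]]}}

```text
time_s: 8.62
tcp_pos: [0.4436, -0.3501, 0.0942]
eef_rot: [0.003, 0.877, 0.481, 0.001]
ft_force: [0.4, -0.2, -2.2]
finger_gap: 0.0212
```

```bash
python3 - <<'E'
from h import *
st();row((.6412,-.1098,.092),-2)
a=cams.grab_frame("scene");cv2.imwrite("pics/s7.png",cv2.resize(a[130:330,180:400],None,fx=3,fy=3,interpolation=2)[:,:,::-1])
E
```

```text
t 8.62 tcp [ 0.4436 -0.3501  0.0942] psi 57.5 z [ 0.0046 -0.0046 -1.    ] F [ 0.4 -0.2 -2.2] gap 0.0212 j [-0.82  0.28  1.67  0.    1.19 -0.25]
[30.89  3.75  0.2 ] [ 0.4 -0.1 59.5]
```

View pics/s7.png

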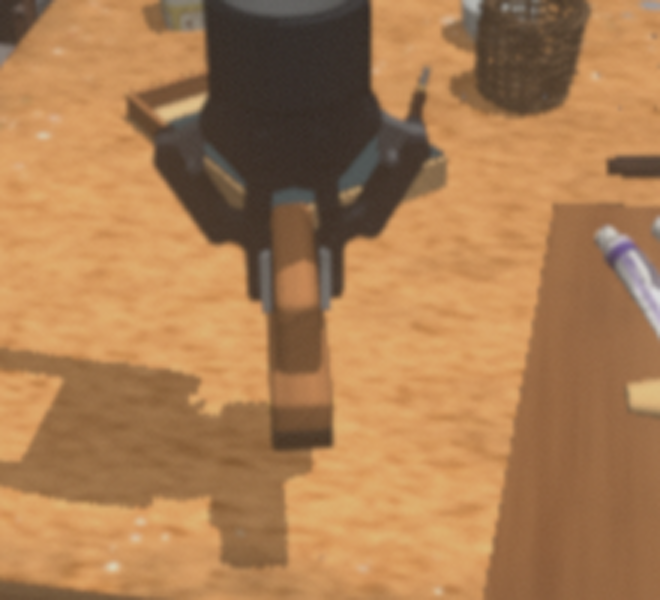

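The block hangs level in the grip, clear of the table, with its sole end at about (300,440) in the crop. Moving it over the board.

>>> {"name": "carry_out", "arguments": {"increments": [[3,0.4,0,0,0,6,0],[7,0.8,0,0,0,14,0],[11,1.3,0,0,0,22,0],[15,1.8,0,0,0,30,0],[19,2.3,0,0,0,38,0],[23,2.8,0,0,0,46,0],[27,3.3,0.1,0,0,53,0],[30.9,3.75,0.2,0.4,0,59.5,0],[30.9,3.75,0.2,0.4,0,59.5,0],[30.9,3.75,0.2,0.4,0,59.5,0]]}}

```text
time_s: 9.93
tcp_pos: [0.6391, -0.1087, 0.0891]
eef_rot: [-0.002, 1.0, -0.017, -0.002]
ft_force: [-0.9, 0.1, -1.8]
finger_gap: 0.0211
```

```bash
python3 - <<'E'
from h import *
st();row((.6412,-.1098,.038),-2)
a=cams.grab_frame("scene");cv2.imwrite("pics/s8.png",cv2.resize(a[90:250,180:380],None,fx=3.5,fy=3.5,interpolation=2)[:,:,::-1])
a=cams.grab_frame("top");cv2.imwrite("pics/t8.png",cv2.resize(a[80:280,100:340],None,fx=3,fy=3,interpolation=2)[:,:,::-1])
E
```

```text
t 9.93 tcp [ 0.6391 -0.1087  0.0891] psi -1.94 z [-0.0035  0.0037 -1.    ] F [-0.9  0.1 -1.8] gap 0.0211 j [-0.3   0.45  1.44  0.    1.25  1.3 ]
[0.23 0.12 5.11] [-0.2  0.2  0.1]
```

View pics/s8.png

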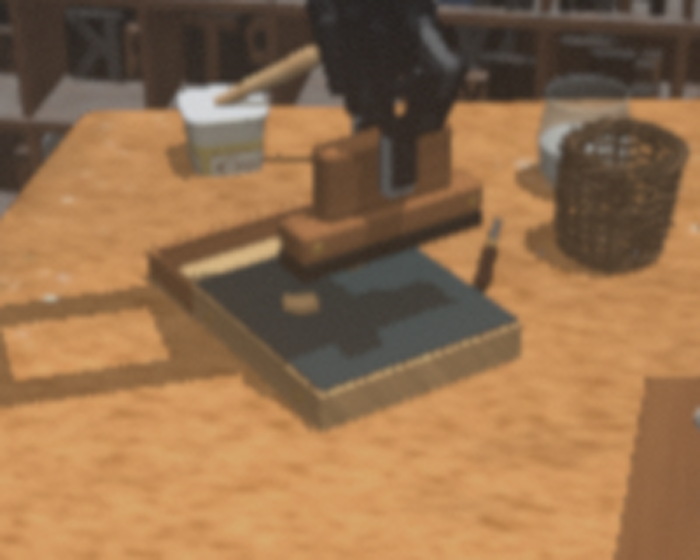

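View pics/t8.png

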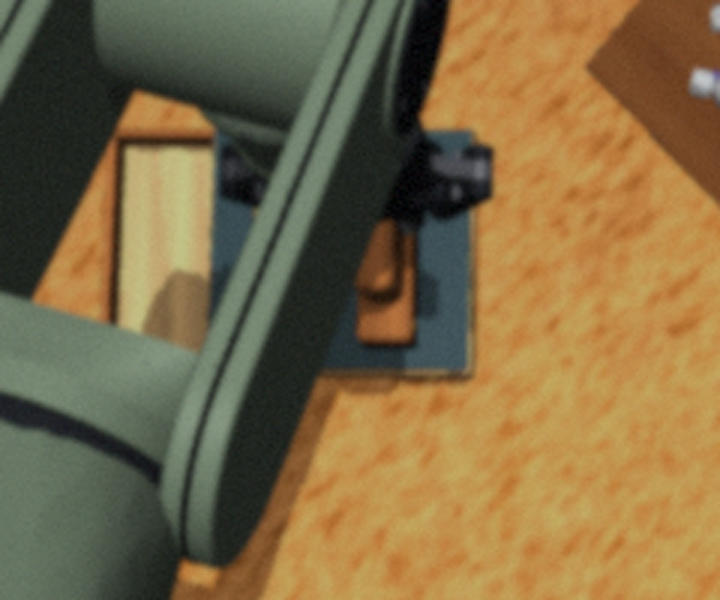

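The scene view shows the block hovering above the board in a level pose, with chip_a visible at (300,302). In the top crop the foot's near end has corners at about (357,342) and (415,345). I'll check its xy against the TCP reading.

```bash
python3 - <<'E'
from h import *
un=lambda p,s,o:(np.array(p,float)+.5)/s-.5+np.array(o)
print(ray("top",un([(357,342),(415,345)],3,(100,80)),.118).round(4))
# scene: foot top near-face corners: left-top (280,232)?, right-top (483,185), sole bottom left-near (313,275), right (480,222)
print("scene sole bottom @.087",ray("scene",un([(313,277),(481,222)],3.5,(180,90)),.087).round(4))
p=np.array([.6391,-.1087]);x=np.array([.9994,-.0339]);y=np.array([.0339,.9994])
print("exp -y,-x",p-.065*x-.015*y,"-x,+y",p-.065*x+.015*y,"+x,-y",p+.065*x-.015*y)
E
```

```text
[[ 0.5729 -0.0924  0.118 ]
 [ 0.5703 -0.1236  0.118 ]]
scene sole bottom @.087 [[ 0.58   -0.12    0.087 ]
 [ 0.7013 -0.1243  0.087 ]]
exp -y,-x [ 0.5736305 -0.1214875] -x,+y [ 0.5746475 -0.0915055] +x,-y [ 0.7035525 -0.1258945]
```

The block position agrees within 2–3 mm, so lowering to just above the board top.

>>> {"name": "carry_out", "arguments": {"increments": [[0.2,0.1,1.5,0,0.2,0,0],[0.2,0.1,3,-0.2,0.2,0,0],[0.2,0.1,4.3,-0.2,0.2,0,0],[0.2,0.1,5.1,-0.2,0.2,0,0],[0.2,0.1,5.1,-0.2,0.2,0,0],[0.2,0.1,5.1,-0.2,0.2,0,0]]}}

```text
time_s: 10.78
tcp_pos: [0.6417, -0.1105, 0.0393]
eef_rot: [0.0, 1.0, -0.018, 0.001]
ft_force: [-0.4, -0.9, -1.7]
finger_gap: 0.0213
```

```bash
python3 - <<'E'
from h import *
st()
row((.6412,-.1098,.0322),-2)
E
```

```text
t 10.78 tcp [ 0.6417 -0.1105  0.0393] psi -2.03 z [ 2.1e-03 -4.0e-04 -1.0e+00] F [-0.4 -0.9 -1.7] gap 0.0213 j [-0.3   0.51  1.47  0.    1.16  1.3 ]
[-0.05 -0.07  0.71] [ 0.  -0.1 -0. ]
```

>>> {"name": "carry_out", "arguments": {"increments": [[0,0,0.3,0,-0.1,0,0],[0,0,0.5,0,-0.1,0,0],[0,0,0.6,0,-0.1,0,0],[0,0,0.7,0,-0.1,0,0],[0,0,0.7,0,-0.1,0,0]]}}

```text
time_s: 11.4
tcp_pos: [0.6416, -0.1105, 0.0323]
eef_rot: [0.0, 1.0, -0.018, 0.0]
ft_force: [-0.3, -0.4, -1.9]
finger_gap: 0.0206
```

```bash
python3 - <<'E'
from h import *
st()
row((.6453,.0072,.0322),-2)
a=cams.grab_frame("scene");cv2.imwrite("pics/s9.png",cv2.resize(a[90:250,180:380],None,fx=3.5,fy=3.5,interpolation=2)[:,:,::-1])
E
```

```text
t 11.4 tcp [ 0.6416 -0.1105  0.0323] psi -2.03 z [ 3.e-04 -3.e-04 -1.e+00] F [-0.3 -0.4 -1.9] gap 0.0206 j [-0.3   0.52  1.47 -0.    1.15  1.3 ]
[ -0.05 -11.78   0.  ] [ 0. -0. -0.]
```

View pics/s9.png

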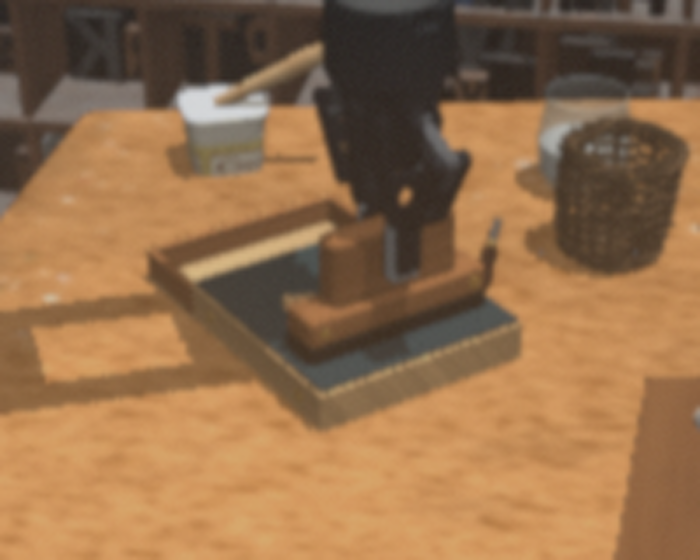

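The block is behind both chips, with its sole practically at the board surface, but there is no contact force yet. Lowering by millimetres.

>>> {"name": "carry_out", "arguments": {"increments": [[0,0,0.1,0,0,0,0],[0,0,0.1,0,0,0,0]]}}

```text
time_s: 11.7
tcp_pos: [0.6419, -0.1106, 0.0321]
eef_rot: [0.0, 1.0, -0.018, 0.0]
ft_force: [-2.6, -0.2, 4.0]
finger_gap: 0.0209
```

>>> {"name": "carry_out", "arguments": {"increments": [[0,0,0.1,0,0,0,0],[0,0,0.1,0,0,0,0]]}}

```text
time_s: 11.95
tcp_pos: [0.6419, -0.1106, 0.0321]
eef_rot: [0.0, 1.0, -0.018, 0.0]
ft_force: [-3.9, 0.7, 6.1]
finger_gap: 0.0216
```

Sole contact at a reading of 0.0321, about 6 N. Wiping along the board's +y (tool −y), keeping a light press.

>>> {"name": "carry_out", "arguments": {"increments": [[0,-0.6,0.1,0,0,0,0],[0,-1.3,0.1,0,0,0,0],[0,-2.0,0.1,0,0,0,0],[0,-2.7,0.1,0,0,0,0],[0,-3.4,0.1,0,0,0,0],[0,-4.1,0.1,0,0,0,0],[0,-4.8,0.1,0,0,0,0],[0,-5.5,0.1,0,0,0,0],[0,-6.0,0.1,0,0,0,0],[0,-6.0,0.1,0,0,0,0]]}}

```text
time_s: 13.2
tcp_pos: [0.6452, -0.0503, 0.0322]
eef_rot: [0.001, 1.0, -0.017, 0.002]
ft_force: [0.6, -1.3, 5.3]
finger_gap: 0.0208
```

```bash
python3 - <<'E'
from h import *
st()
row((.6453,.0072,.0321),-2)
a=cams.grab_frame("scene");cv2.imwrite("pics/s10.png",cv2.resize(a[90:250,180:380],None,fx=3.5,fy=3.5,interpolation=2)[:,:,::-1])
a=cams.grab_frame("top");cv2.imwrite("pics/t10.png",cv2.resize(a[80:280,100:340],None,fx=3,fy=3,interpolation=2)[:,:,::-1])
E
```

```text
t 13.2 tcp [ 0.6452 -0.0503  0.0322] psi -1.99 z [ 0.0031 -0.0011 -1.    ] F [ 0.6 -1.3  5.3] gap 0.0208 j [-0.21  0.51  1.48 -0.    1.14  1.39]
[-0.19 -5.74 -0.  ] [ 0.1 -0.2  0. ]
```

View pics/s10.png

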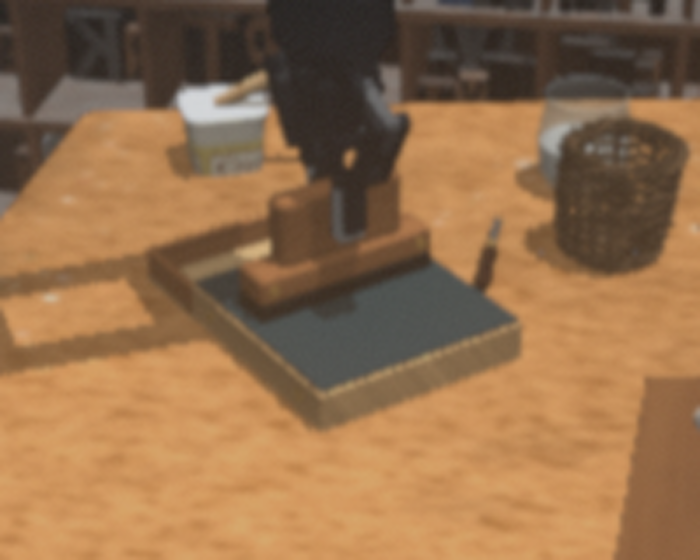

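View pics/t10.png

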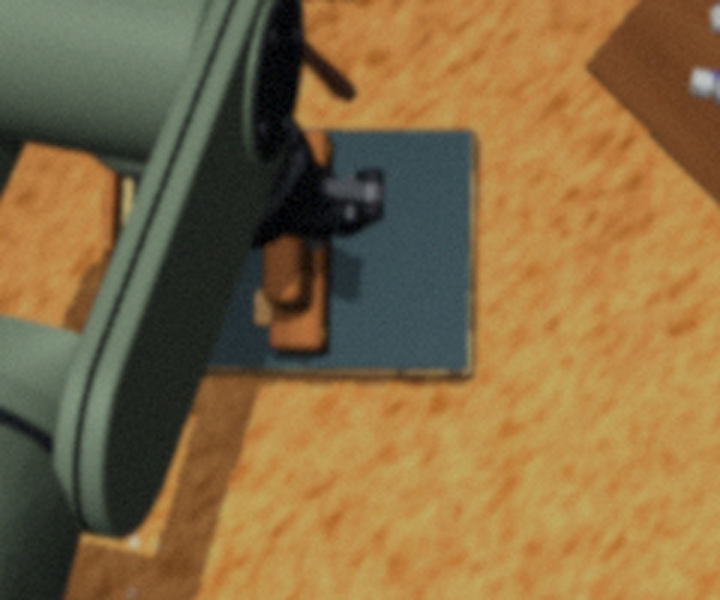

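The top view shows chip_a at (262,307), being pushed by the foot's leading face. The board behind the block is clear. Finishing the stroke.

>>> {"name": "carry_out", "arguments": {"increments": [[-0.1,-0.6,0.1,0,-0.1,0,0],[-0.1,-1.3,0.1,0,-0.2,0,0],[-0.2,-2.0,0.1,0,-0.2,0,0],[-0.2,-2.7,0.1,0,-0.2,0,0],[-0.2,-3.4,0.1,0,-0.2,0,0],[-0.2,-4.1,0.1,0,-0.2,0,0],[-0.2,-4.8,0.1,0,-0.2,0,0],[-0.2,-5.4,0.05,0,-0.2,0,0],[-0.2,-5.7,0.05,0,-0.2,0,0],[-0.2,-5.7,0.05,0,-0.2,0,0]]}}

```text
time_s: 14.55
tcp_pos: [0.6457, 0.007, 0.0321]
eef_rot: [0.001, 1.0, -0.017, 0.0]
ft_force: [-0.2, -3.0, 5.8]
finger_gap: 0.0211
```

```bash
python3 - <<'E'
from h import *
st()
a=cams.grab_frame("scene");cv2.imwrite("pics/s11.png",cv2.resize(a[90:250,180:380],None,fx=3.5,fy=3.5,interpolation=2)[:,:,::-1])
a=cams.grab_frame("top");cv2.imwrite("pics/t11.png",cv2.resize(a[80:280,100:340],None,fx=3,fy=3,interpolation=2)[:,:,::-1])
E
```

```text
t 14.55 tcp [0.6457 0.007  0.0321] psi -1.97 z [ 7.0e-04 -1.2e-03 -1.0e+00] F [-0.2 -3.   5.8] gap 0.0211 j [-0.12  0.51  1.48 -0.    1.14  1.48]
```

View pics/s11.png

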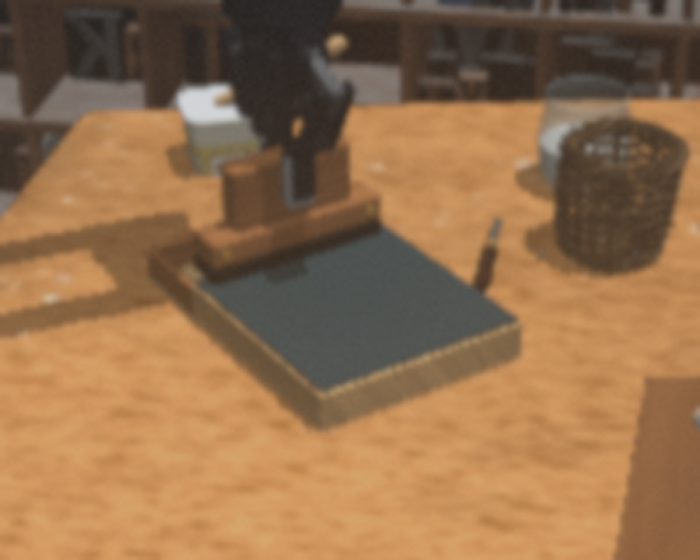

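View pics/t11.png

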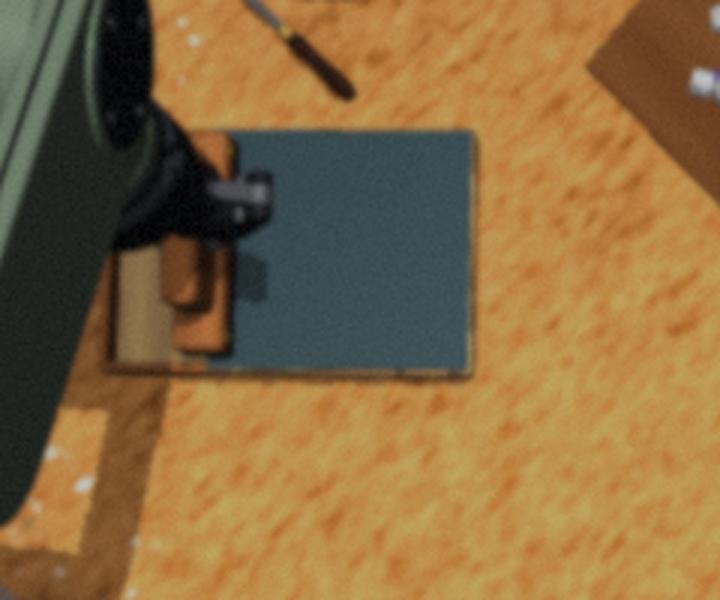

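The board top is clear and the block overhangs the trough; the chips are hidden beneath the block or arm. I'll lift and back away to look.

>>> {"name": "carry_out", "arguments": {"increments": [[0,0,-1,0,0,0,0],[0,0,-3,0,0,0,0],[0,0,-5,0,0,0,0],[0,1,-6,0,0,0,0],[0,4,-6,0,0,0,0],[0,8,-6,0,0,0,0],[0,12,-6,0,0,0,0],[0,16,-6,0,0,0,0],[0,18,-6,0,0,0,0],[0,18,-6,0,0,0,0]]}}

```text
time_s: 15.9
tcp_pos: [0.6393, -0.1742, 0.0925]
eef_rot: [0.0, 1.0, -0.019, 0.001]
ft_force: [0.8, 0.8, -1.7]
finger_gap: 0.0217
```

```bash
python3 - <<'E'
from h import *
st();row((.4427,-.3491,.092),57.5)
a=cams.grab_frame("scene");cv2.imwrite("pics/s12.png",cv2.resize(a[90:250,180:380],None,fx=3.5,fy=3.5,interpolation=2)[:,:,::-1])
a=cams.grab_frame("top");cv2.imwrite("pics/t12.png",cv2.resize(a[80:280,100:340],None,fx=3,fy=3,interpolation=2)[:,:,::-1])
E
```

```text
t 15.9 tcp [ 0.6393 -0.1742  0.0925] psi -2.13 z [ 1.e-03 -5.e-04 -1.e+00] F [ 0.8  0.8 -1.7] gap 0.0217 j [-0.4   0.48  1.4  -0.    1.26  1.21]
[-19.    18.21   0.04] [  0.1  -0.  -59.6]
```

View pics/s12.png

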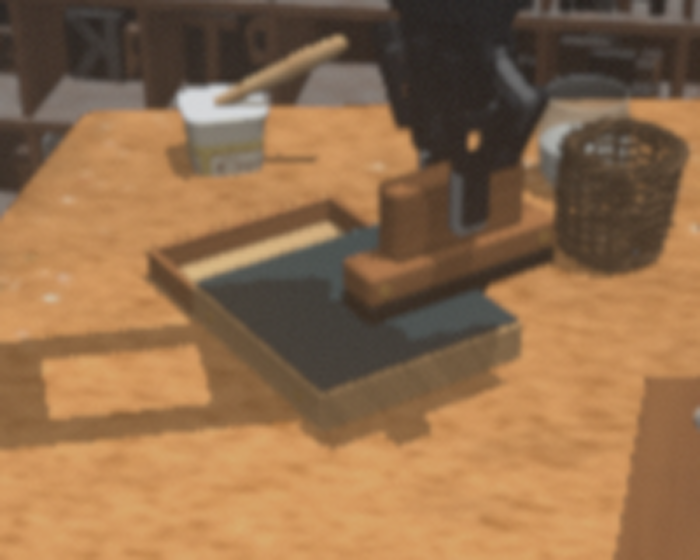

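View pics/t12.png

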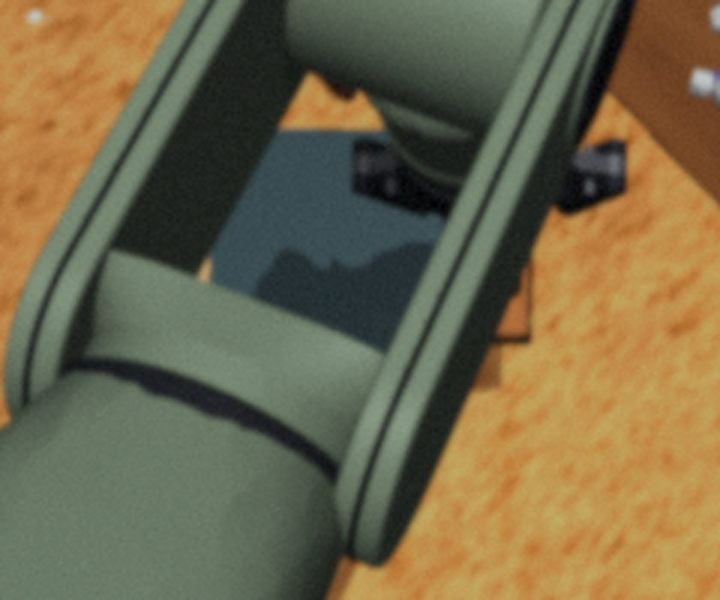

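The board top is empty in the scene view. Now back over where the block stood; from there the top camera should see into the trough.

>>> {"name": "carry_out", "arguments": {"increments": [[-2,2,0,0,0,-7,0],[-5,5,0,0,0,-16,0],[-8,7.5,0,0,0,-25,0],[-11,10.5,0,0,0,-34,0],[-14,13.5,0,0,0,-43,0],[-17,16.3,0,0,0,-52,0],[-19,18.2,0,0,0,-59.6,0],[-19,18.2,0,0,0,-59.6,0],[-19,18.2,0,0,0,-59.6,0],[-19,18.2,0,0,0,-59.6,0]]}}

```text
time_s: 17.25
tcp_pos: [0.4443, -0.3459, 0.0921]
eef_rot: [-0.0, 0.876, 0.483, 0.0]
ft_force: [0.0, 0.6, -1.7]
finger_gap: 0.0211
```

```bash
python3 - <<'E'
from h import *
st();row((.4427,-.3491,.012),57.5)
a=cams.grab_frame("top");cv2.imwrite("pics/t13.png",cv2.resize(a[100:220,110:280],None,fx=4.5,fy=4.5,interpolation=2)[:,:,::-1])
E
```

```text
t 17.25 tcp [ 0.4443 -0.3459  0.0921] psi 57.72 z [ 8.e-04  6.e-04 -1.e+00] F [ 0.   0.6 -1.7] gap 0.0211 j [-0.82  0.28  1.67  0.    1.19 -0.25]
[-0.37  0.03  8.01] [ 0.  -0.1  0.2]
```

View pics/t13.png

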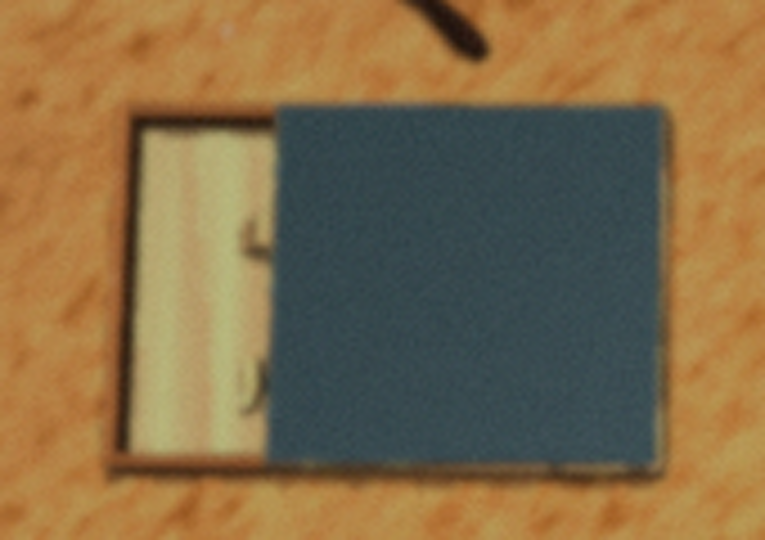

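Both chips now show as shadow outlines on the trough floor by the board edge, at (258,240) and (255,390), and the top is empty. Next I'll set the block down where it stood.

>>> {"name": "carry_out", "arguments": {"increments": [[-0.4,0,2,0,-0.1,0.2,0],[-0.4,0,4,0,-0.1,0.2,0],[-0.4,0,6,0,-0.1,0.2,0],[-0.4,0,7.5,0,-0.1,0.2,0],[-0.4,0,8,0,-0.1,0.2,0],[-0.4,0,8,0,-0.1,0.2,0]]}}

```text
time_s: 18.05
tcp_pos: [0.4423, -0.3492, 0.012]
eef_rot: [0.0, 0.877, 0.481, -0.0]
ft_force: [1.0, 0.0, -2.2]
finger_gap: 0.0213
```

```bash
python3 - <<'E'
from h import *
st();row((.4427,-.3491,.0027),57.5)
E
```

```text
t 18.05 tcp [ 0.4423 -0.3492  0.012 ] psi 57.54 z [-4.e-04 -8.e-04 -1.e+00] F [ 1.   0.  -2.2] gap 0.0213 j [-0.82  0.4   1.71 -0.    1.04 -0.25]
[0.04 0.03 0.93] [0. 0. 0.]
```

>>> {"name": "carry_out", "arguments": {"increments": [[0,0,0.4,0,0,0,0],[0,0,0.7,0,0,0,0],[0,0,0.9,0,0,0,0],[0,0,0.95,0,0,0,0],[0,0,0.98,0,0,0,0],[0,0,1.0,0,0,0,0]]}}

```text
time_s: 18.8
tcp_pos: [0.4423, -0.3493, 0.0021]
eef_rot: [0.0, 0.877, 0.481, -0.0]
ft_force: [-0.7, -1.0, 0.3]
finger_gap: 0.0216
```

>>> {"name": "carry_out", "arguments": {"increments": [[0,0,0,0,0,0,2.6],[0,0,0,0,0,0,3.2],[0,0,0,0,0,0,4.5],[0,0,0,0,0,0,6.5],[0,0,0,0,0,0,8.5],[0,0,0,0,0,0,8.5],[0,0,0,0,0,0,8.5],[0,0,0,0,0,0,8.5]]}}

```text
time_s: 19.8
tcp_pos: [0.4423, -0.3493, 0.0021]
eef_rot: [0.0, 0.877, 0.481, -0.0]
ft_force: [0.2, -0.1, 0.4]
finger_gap: 0.0849
```

```bash
python3 - <<'E'
from h import *
st()
a=cams.grab_frame("scene");cv2.imwrite("pics/s14.png",cv2.resize(a[180:330,210:370],None,fx=3.75,fy=3.75,interpolation=2)[:,:,::-1])
E
```

```text
t 19.8 tcp [ 0.4423 -0.3493  0.0021] psi 57.54 z [-3.e-04 -9.e-04 -1.e+00] F [ 0.2 -0.1  0.4] gap 0.0849 j [-0.82  0.41  1.71 -0.    1.02 -0.25]
```

View pics/s14.png

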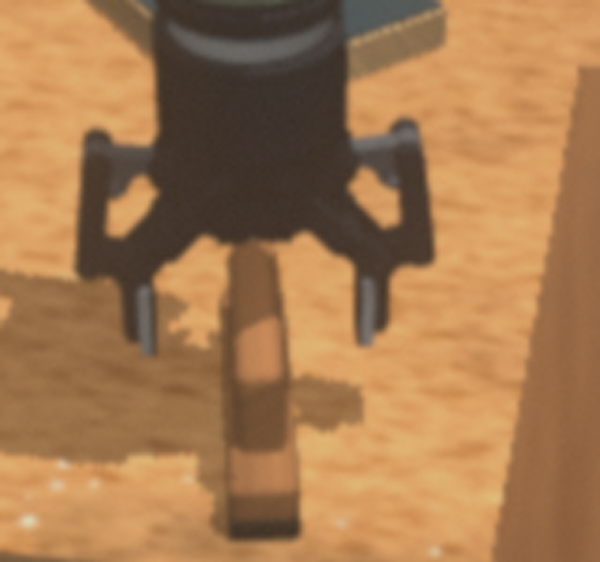

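The block is upright and released, and it looks the same as before the grasp, with its sole edge at about (265,530). I'll raise straight up and move away so the top camera has a clear view.

>>> {"name": "carry_out", "arguments": {"increments": [[0,0,-3,0,0,0,8.5],[0,0,-7,0,0,0,8.5],[0,0,-12,0,0,0,8.5],[0,0,-17,0,0,0,8.5],[0,0,-20,0,0,0,8.5],[5,0,-20,0,0,0,8.5],[11,0,-20,0,0,0,8.5],[17,0,-20,0,0,0,8.5],[22,0,-20,0,0,0,8.5],[22,0,-20,0,0,0,8.5]]}}

```text
time_s: 21.1
tcp_pos: [0.5618, -0.1602, 0.2018]
eef_rot: [0.0, 0.875, 0.484, -0.0]
ft_force: [-1.3, -0.2, 0.1]
finger_gap: 0.0848
```

```bash
python3 - <<'E'
from h import *
st();row((.42,.25,.25),95)
E
```

```text
t 21.1 tcp [ 0.5618 -0.1602  0.2018] psi 57.85 z [-1.e-04 -2.e-04 -1.e+00] F [-1.3 -0.2  0.1] gap 0.0848 j [-0.43  0.22  1.51 -0.    1.42  0.14]
[ 27.19 -33.83  -4.82] [ -0.    0.  -37.1]
```

>>> {"name": "carry_out", "arguments": {"increments": [[27.2,-33.8,-4.8,0,0,-37,8.5],[27.2,-33.8,-4.8,0,0,-37,8.5],[27.2,-33.8,-4.8,0,0,-37,8.5],[27.2,-33.8,-4.8,0,0,-37,8.5],[27.2,-33.8,-4.8,0,0,-37,8.5],[27.2,-33.8,-4.8,0,0,-37,8.5],[27.2,-33.8,-4.8,0,0,-37,8.5],[27.2,-33.8,-4.8,0,0,-37,8.5],[27.2,-33.8,-4.8,0,0,-37,8.5],[27.2,-33.8,-4.8,0,0,-37,8.5]]}}

```text
time_s: 22.35
tcp_pos: [0.4208, 0.2482, 0.2494]
eef_rot: [0.0, 0.678, 0.735, -0.001]
ft_force: [0.7, 0.9, 0.4]
finger_gap: 0.0846
```

```bash
python3 - <<'E'
from h import *
st()
a=cams.grab_frame("scene");cv2.imwrite("pics/s15.png",a[:,:,::-1])
b=cams.grab_frame("top");cv2.imwrite("pics/t15.png",b[:,:,::-1])
for n,q,box in(("scene",a,(235,330,240,320)),("top",b,(235,310,325,420))):
    o=cv2.imread(f"pics/{n}0.png")[:,:,::-1];y0,y1,x0,x1=box
    print(n,"mean abs diff",np.abs(o[y0:y1,x0:x1].astype(int)-q[y0:y1,x0:x1]).mean())
    s=cv2.phaseCorrelate(*[cv2.cvtColor(np.ascontiguousarray(v[y0:y1,x0:x1]),cv2.COLOR_RGB2GRAY).astype(np.float32) for v in(o,q)]);print(s)
E
```

```text
t 22.35 tcp [0.4208 0.2482 0.2494] psi 94.69 z [-6.e-04 -9.e-04 -1.e+00] F [0.7 0.9 0.4] gap 0.0846 j [ 0.36 -0.02  1.67 -0.    1.49  0.27]
scene mean abs diff 0.8667105263157895
((-0.034268603153563504, 0.1264577808764642), 0.9692748337984085)
top mean abs diff 2.2593684210526317
((0.1449060854931119, 0.528934791851384), 1.0489037786589728)
```

View pics/s15.png

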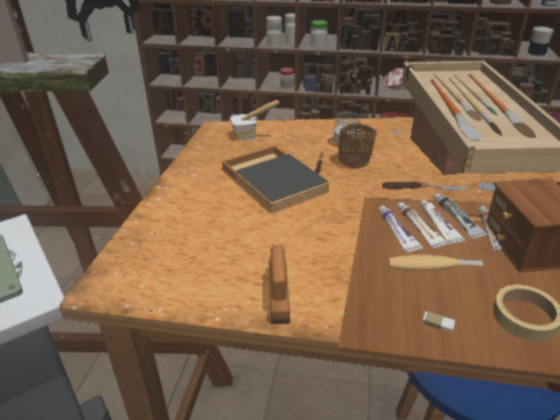

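View pics/t15.png

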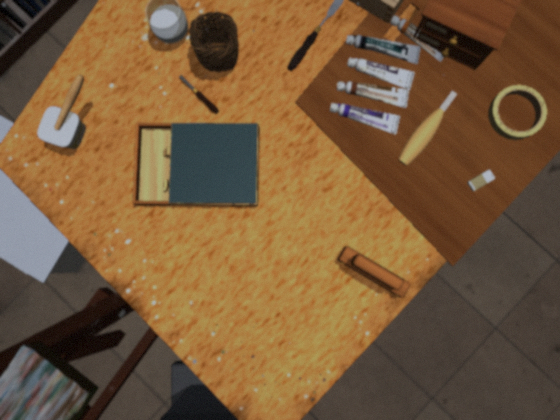

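The scene is as wanted: the board top is empty, the chips are in the trough at (167,155) and (167,184), and the block stands at its old place, shifted by 0.5 px or less.

```bash
python3 -c "
from bench import arm
print(arm.sign_off())"
```

```text
the job is handed in; nothing more can be done
None
```

The job is done and handed in at about 22.5 s. I gripped the block by its rail, set its sole on the board behind the chips and wiped both off the +y end in one stroke at about 6 N. I then stood the block back where it was.

**Last checks:**
- **Chips:** the board top is empty. Two outlines are visible on the trough floor by the board's edge. The edge partly hides them from the top camera, and the trough floor is nearly the same colour as the chips.
- **Block:** it is upright and released. The before and after pictures differ by about 0.5 px or less, under 1 mm.
- **Robot:** the arm is clear of everything with the gripper open.

**What failed or disagreed:**
- **First grasp:** it missed and the fingers shut just above the rail. The TCP height reading came out about 35 mm lower than the fingertips really were. I lowered by the camera view instead, and worked heights from the reading at the grasp. Contact with the board then came within 1 mm of the prediction.
- **Block angle:** I measured about 57.5° left of world x, where the task text gives at most 52°. The grasp fitted at the measured angle.

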